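# Set a hub under the inspection camera and hold the camera mast up

## Task

Without lifting it, slide the cast hub along the bench out of the round mark and into the square mark in front of the camera mast, wholly inside the lines, and let go of it. Then press the button on the side of the camera head and, keeping it pressed, pull the head straight up past the first stop to the second stop at the top of its travel. The second stop does not latch, so finish while still gripping the head up there for the picture; leave everything else on the bench where it is.

Things in the scene. Friction and masses are not known exactly. Their poses are not given: they have to be found in the camera images.
- hub: the loose cast aluminium hub, 0.4 to 0.8 kg: round flange 90 mm wide and 12 mm thick lying on the bench, with a central boss 44 mm wide at its foot (14 mm up) tapering to 40 mm at its top, 62 mm above the bench; origin at the centre of its underside, z up. It starts in the round mark
- square_mark: a square outline of black tape on the bench, 110 mm inside (flat, nothing to bump into): the goal for the hub; origin at its centre, its x and y along its sides. It may be on the left or the right; the camera mast stands 150 to 175 mm from it on the far side from the robot
- round_mark: a round outline of black tape on the bench, 110 mm inside, flat: where the hub starts; origin at its centre
- head: the grey camera head on top of the telescoping mast, a block 36 mm (its x) by 30 mm (its y) by 42 mm high; origin at the centre of its underside, 144 mm above the bench when down, 100 mm more at the second stop. A black camera sticks out up to 65 mm from the axis towards the head's -x, not above its top; the +y side carries the button; the -y side is plain. It only slides straight up and down
- mast_base: the mast's foot, a dark steel plate 100 x 90 x 12 mm fixed to the bench, carrying the grey outer tube, 34 mm square (40 mm at its collar), up to 140 mm above the bench; origin at the centre of the plate's underside; axes as the head's, straight below it
- head_grip (a point): the middle of the head block at the button's height, 22 mm above the head's underside and 20 mm below its top (166 mm above the bench when down); axes as the head's. Fingers closing along y here press the button on one side and the plain face on the other; with the button out that is 39 mm wide, pressed 33 mm
- button_face (a point): centre of the outer face of the button, a round black plunger 18 mm wide that stands 9 mm proud of the head's +y side; axes as the head's; it is pressed towards the head's -y and moves up with the head
- button (a joint): how far the button is pressed, m: 0 out, 0.006 fully in; a spring pushes it out, 2 N at first and 5.5 N fully in. From about 0.004 m the latch is free; let go, it latches again at home or at the first stop
- mast (a joint): how far the mast is pulled out, m: 0 down (home, latched; 1.5 mm of play), 0.05 first stop (latches if the button is out), 0.10 second stop, the end of travel, without a latch: let go there, the head falls back to the first stop. It takes about 5 N to pull up with the button pressed
- bearing: bystander: loose steel bearing ring, 52 mm outside, 15 mm high, lying flat; origin at the centre of its underside
- wrench: bystander: loose open-ended wrench 170 mm long lying along x at the right; origin near its middle
- grease: bystander: loose white jar, 64 mm wide, 85 mm high; origin at the centre of its underside
- spray: bystander: loose grey can, 58 mm wide, 130 mm high; origin at the centre of its underside
- carton: bystander: loose cardboard carton 90 x 130 x 60 mm high; origin at the centre of its underside
- tape: bystander: loose roll of tape, 96 mm outside, 48 mm high, lying flat; origin at the centre of its underside
- bolt: bystander: loose bolt standing on its head, 30 mm wide, 55 mm high; origin at the centre of its underside
Mind the look-alikes: they are no part of the job. Leave any red look-alike of the mast_base alone.

How it is judged:
On the way, in this order (a step that is already met when the one before it is completed fails the run):
1. the hub has been slid into the square mark and let go, with the mast still down (horizontal distance between hub and square_mark below 0.015 m and height (world z) of hub below 0.004 m and angle between hub's own z axis and vertical below 0.05 rad and linear speed of hub below 0.01 m/s and value of joint mast below 0.01 m and contact force between each of the arm, the fingers and hub below 0.1 N), for 0.2 s.
2. the button is pressed with the mast still near its home (value of joint button above 0.0035 m and value of joint mast below 0.03 m), for 0.05 s.
At the end, for the whole second after the job is handed in: The mast is pulled out at least 95 mm (second stop at 100 mm) and the fingers are still gripping the head (more than 1 N); the hub lies flat and still on the bench, its centre within 15 mm of the square mark's centre (horizontal distance between hub and square_mark below 0.015 m and height (world z) of hub below 0.004 m and angle between hub's own z axis and vertical below 0.05 rad and linear speed of hub below 0.01 m/s and value of joint mast above 0.095 m and contact force between the fingers and head above 1 N); the arm keeps its last pose, push and grip.
It fails at once if the hub is lifted off the bench (more than 6 mm) or tipped (more than 0.2 rad) (height (world z) of hub above 0.006 m or angle between hub's own z axis and vertical above 0.2 rad).
It fails at once if a bystander is moved more than 25 mm (distance of any of bearing, wrench, grease, spray, carton, tape, bolt from where it was at the start of the episode above 0.025 m).
It also fails if it takes over 56 s, if anything falls off the work surface, if the arm or the gripper's body presses on something with over 40 N, if the wrist force passes 120 N, or if a joint passes its speed limit or range.

## Robot

A 7-joint arm with a two-finger parallel gripper is mounted at the origin on the work surface. World frame = base frame: x ahead of the robot, y to its left, z up, the work surface at z = 0. Lengths are in m, angles in rad, forces in N, time in s.
With the tool pointing down it reaches from about 0.4 to 0.85 m from the base axis. Payload 10.4 kg.
Tool frame: the origin (TCP) lies between the finger pads; the fingertips stand 11 mm ahead of it and the grasp point (between the pads) lies 8 mm behind it (r.tcp_to_tips is the distance from the TCP to the fingertips, in m); z points along the fingers, y is the line along which they close (so a half turn about z gives the same grasp; the last joint's range is limited). The gripper opens to 87 mm and grips with 3 to 60 N. Pads are 19 mm wide; open, the fingers measure 117 mm over their backs; the gripper's body (75 mm by 190 mm) begins 51 mm behind the grasp point.
Start: joints at [1.141, 0.332, -0.065, 1.46, 0.022, 1.35, -0.088], TCP at [0.247, -0.574, 0.234] pointing down, gripper open.
Joint ranges: [-2.6, 2.6], [-0.5, 2.12], [-1.47, 1.34], [0.16, 2.42], [-1.27, 4.41], [0.06, 2.06], [-2.6, 2.6]. Speed limits (rad/s): [2.22, 2.22, 2.79, 2.79, 3.14, 3.14, 3.14].

## Interface

Orientations are given as a unit quaternion [x, y, z, w].
In Python, from bench import r gives the robot as it stands. The module is installed in compiled form; this text tells all that it offers.
- The arm moves only by the shell command python3 -m crank 'ROWS' [FORCE]. ROWS is JSON, a list of rows, each an object of numbers: "claw": the closure, from -1 (fully open) to 1 (shut); "dx", "dy", "dz": the shift along the tool's x, y, z each as a share of 3 cm, from -1 to 1; "ax", "ay", "az": the turn, a rotation vector about the tool's x, y, z each as a share of 6 degrees, from -1 to 1. A call has 1 to 8 rows; each row shifts and turns the commanded pose from where the row before left it, along the tool's axes as they then stand; what a row does not reach is not made up. A row lasts 1/12 s, in which the tool goes at most 41.7 mm and 7.16 degrees, less where a joint would pass 70% of its speed; a pose out of reach is approached as far as the arm can. A call with a number of a shift or a turn outside -1 to 1 is refused whole. A call with a gripper value outside its range is refused whole. The fingers move at their own pace and stop on an object; FORCE is the grip in N (left out, the last holds). Time passes only in rows, so rows that do not move let the fingers close. It gives the time, the measured TCP pose, the force, the opening and the grip force at its end, in the units of the state.
- r.read_state(): the state, without advancing time (a new reading comes with each control period).
- r.camera(name): name is "side" or "top"; returns a dict with "color" (420x560x3 uint8, red, green, blue), "mtx" (3x3 intrinsics, pixels), "k1" (the pictures are not rectified: a ray, as slopes to the right and down, at radius r is drawn at 1 + k1 r^2 times it, then the intrinsics apply), "R" (3x3) and "t" (3): a world point X has camera coordinates R X + t. Camera axes: x right, y down, z forward; pixel columns grow to the right and rows downward; lengths in m; the calibration is good to about 2 mm. A picture is of the moment at which its call begins. There is no depth.
- r.close_job(): hands the job in; it is judged then, once.
The state is a dict: "time": time; "joint_positions": joint angles; "joint_vel": joint speeds; "joint_torque": joint torques, N m; "ee_pos": TCP position; "eef_rot": TCP orientation; "ft_force": force on the tool from outside, world axes, zero at the start; "torque": the same for the moment, N m; "width": finger opening in m; "grip_force": force on a finger pad.
Only numpy, scipy, OpenCV 4.12 (cv2) and the standard library are available. Lean on these libraries where they do the work, as an engineer would, in place of code of your own. Each camera call takes 0.05 s, during which the arm holds its last target. There are 200 camera calls.

## Working session

There is one attempt and no reset: what is moved stays moved. The work goes in short steps, Python scripts to look and compute and a shell command to move; the robot and the scene stay as the last step left them, time stands still between calls to the robot, and variables do not carry over. Pictures are saved under pics/ and viewed, at most 10 in all, crops included, and the job is handed in when it is done.

```bash
mkdir -p pics; cat > h.py <<'E'
import numpy as np, cv2
from bench import r
def K(c): return c["mtx"],np.array([c["k1"],0,0,0,0.])
def pix2w(c,uv,z):
    m,d=K(c); uv=np.array(uv,float).reshape(-1,1,2)
    n=cv2.undistortPoints(uv,np.array(m),d).reshape(-1,2)
    R=np.array(c["R"]);t=np.array(c["t"]);C=-R.T@t
    D=np.c_[n,np.ones(len(n))]@R
    return C+D*((z-C[2])/D[:,2])[:,None]
def w2pix(c,X):
    m,d=K(c); return cv2.projectPoints(np.array(X,float).reshape(-1,1,3),cv2.Rodrigues(np.array(c["R"]))[0],np.array(c["t"],float),np.array(m),d)[0].reshape(-1,2)
def save(c,n): cv2.imwrite("pics/"+n,c["color"][:,:,::-1])
E
python3 - <<'E'
from h import *
import pickle
for n in("top","side"):
    c=r.camera(n);save(c,n+"0.png");pickle.dump(c,open(n+".pkl","wb"));print(n,c["mtx"],c["k1"],-np.array(c["R"]).T@c["t"])
print(r.read_state())
E
```

```text
top [[422.5543959    0.         288.89581164]
 [  0.         422.5543959  207.01437917]
 [  0.           0.           1.        ]] -0.0940718500833982 [ 0.32898516 -0.00865491  1.04556864]
side [[495.34015818   0.         278.31100084]
 [  0.         495.34015818 206.35912351]
 [  0.           0.           1.        ]] -0.13014006304100692 [0.47872828 1.10623831 1.15708235]
{'time': 0.1, 'joint_positions': array([ 1.14140442,  0.33279873, -0.06470807,  1.46083832,  0.02159478,
        1.34991684, -0.08849711]), 'joint_vel': array([-6.83109512e-04, -1.48370607e-03,  5.90361805e-04, -2.83016256e-03,
        7.53988100e-04, -3.16807727e-05, -1.84432240e-03]), 'joint_torque': array([ 2.70160581e-04, -6.24543858e+01,  2.42014829e-02, -3.90717494e+01,
       -6.14185771e-02,  3.64584674e-02,  1.09591460e-04]), 'ee_pos': array([ 0.24716306, -0.57369155,  0.2328488 ]), 'eef_rot': array([ 9.79383213e-01,  2.02010203e-01, -1.52159081e-04, -6.14448112e-04]), 'ft_force': array([-1.82547968,  0.49984542,  0.22382967]), 'torque': array([ 0.00774271,  0.00761343, -0.04495139]), 'grip_force': 0.0, 'width': 0.08710021791380579}
```

View pics/top0.png

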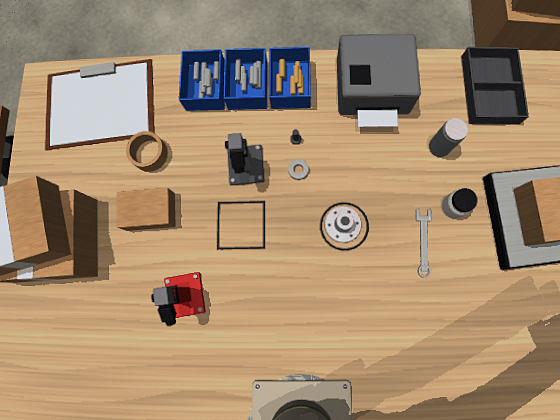

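View pics/side0.png

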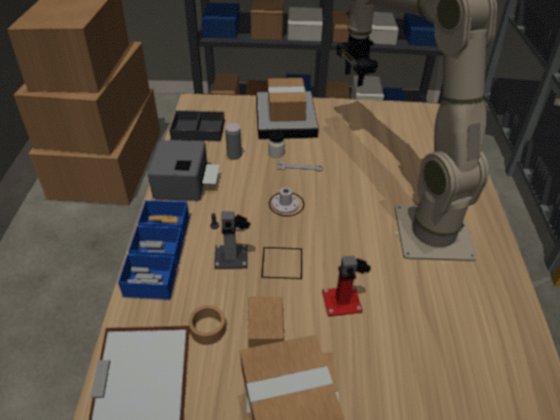

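```bash
python3 - <<'E'
from h import *
import pickle
t=pickle.load(open("top.pkl","rb"));s=pickle.load(open("side.pkl","rb"))
a=cv2.resize(t["color"][120:260,205:315],None,fx=4,fy=4,interpolation=cv2.INTER_CUBIC)
b=cv2.resize(s["color"][195:295,190:280],None,fx=4,fy=4,interpolation=cv2.INTER_CUBIC)
im=np.zeros((560,800,3),np.uint8);im[:a.shape[0],:440]=a;im[:400,440:]=b
cv2.imwrite("pics/crop.png",im[:,:,::-1])
g=cv2.cvtColor(t["color"],cv2.COLOR_RGB2GRAY)
# dark contour fits
for nm,(x0,y0,x1,y1) in dict(sq=(205,190,280,260),rd=(310,195,380,255)).items():
    m=(g[y0:y1,x0:x1]<60).astype(np.uint8)
    n,l,st,ce=cv2.connectedComponentsWithStats(m,connectivity=8)
    k=1+np.argmax(st[1:,2]*st[1:,3]); p=np.argwhere(l==k)[:,::-1]+[x0,y0]
    w=pix2w(t,p,0.)[:,:2].astype(np.float32)
    print(nm,st[k],cv2.minAreaRect(w),cv2.minEnclosingCircle(w))
E
```

```text
sq [ 12  11  48  49 243] ((0.4872843027114868, 0.1468665599822998), (0.1201452910900116, 0.11938165128231049), 0.8002841472625732) ((0.48680010437965393, 0.14663848280906677), 0.08428456634283066)
rd [ 10   8  49  47 229] ((0.48149389028549194, -0.11223556846380234), (0.11982487887144089, 0.11590111255645752), 89.26911926269531) ((0.4813666343688965, -0.11243070662021637), 0.06074251979589462)
```

View pics/crop.png

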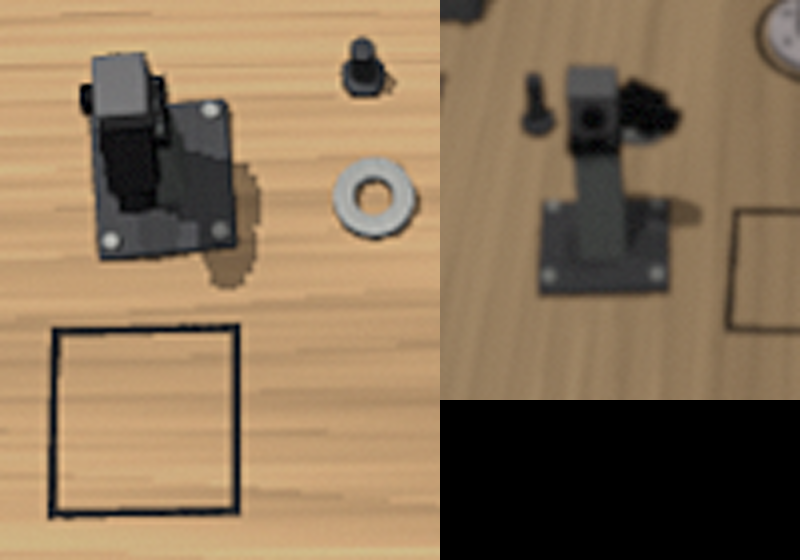

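```bash
python3 - <<'E'
from h import *
import pickle
t=pickle.load(open("top.pkl","rb"));s=pickle.load(open("side.pkl","rb"))
f=lambda p:[(205+x/4,120+y/4) for x,y in p]
np.set_printoptions(precision=4,suppress=True)
w=pix2w(t,f([(92,58),(146,53),(152,112),(97,116)]),.186);print(w,w.mean(0))
w=pix2w(t,f([(225,100),(235,246),(100,260)]),.012);print(w,(w[0]+w[2])/2)
print("btn side",pix2w(s,[(228,224.5)],.166), "btn top",pix2w(t,f([(85,98)]),.166))
w=pix2w(s,[(190+(x-440)/4,195+y/4) for x,y in [(568,66),(618,66),(620,100),(569,98)]],.186);print("headtop side",w)
# hub boss top: bright ring, print rough
for nm,c,uv in(("top",t,(345,222)),("side",s,(286,191))): print(nm,pix2w(c,[uv],.062),w2pix(c,[[.4814,-.1124,.062]]))
for nm,uv,z in(("bearing",(298.5,169.5),.015),("bolt",(295.5,138),.027),("tape",(148,150),.024),("carton",(144,205),.06)): print(nm,pix2w(t,[uv],z))
E
```

```text
[[0.6566 0.1499 0.186 ]
 [0.6587 0.1205 0.186 ]
 [0.6251 0.1167 0.186 ]
 [0.6235 0.1464 0.186 ]] [0.641  0.1334 0.186 ]
[[0.6922 0.0949 0.012 ]
 [0.5951 0.0878 0.012 ]
 [0.5873 0.1736 0.012 ]] [0.6398 0.1342 0.012 ]
btn side [[0.6402 0.1577 0.166 ]] btn top [[0.6409 0.1569 0.166 ]]
headtop side [[0.6594 0.1276 0.186 ]
 [0.6245 0.1256 0.186 ]
 [0.6197 0.1587 0.186 ]
 [0.6549 0.1587 0.186 ]]
top [[ 0.4814 -0.1087  0.062 ]] [[346.5893 221.9768]]
side [[ 0.4838 -0.1049  0.062 ]] [[286.7783 189.5115]]
bearing [[ 0.6243 -0.0004  0.015 ]]
bolt [[0.7041 0.0062 0.027 ]]
tape [[0.6814 0.3887 0.024 ]]
carton [[0.5288 0.376  0.06  ]]
```

```bash
python3 - <<'E'
from h import *
import pickle
t=pickle.load(open("top.pkl","rb"))
hsv=cv2.cvtColor(t["color"],cv2.COLOR_RGB2HSV)
x0,y0,x1,y1=315,198,375,254
m=((hsv[y0:y1,x0:x1,1]<50)&(hsv[y0:y1,x0:x1,2]>110)).astype(np.uint8)
n,l,st,ce=cv2.connectedComponentsWithStats(m);k=1+np.argmax(st[1:,4])
p=np.argwhere(l==k)[:,::-1]+[x0,y0]
print(st[k],cv2.minAreaRect(pix2w(t,p,.012)[:,:2].astype(np.float32)),cv2.minEnclosingCircle(pix2w(t,p,.012)[:,:2].astype(np.float32)))
E
cat > go.py <<'E'
import sys
from h import *
from scipy.spatial.transform import Rotation as Ro
s=r.read_state();R=Ro.from_quat(s["eef_rot"]).as_matrix()
T=np.array([float(a) for a in sys.argv[1:4]]);yaw=np.radians(float(sys.argv[4]))
G=Ro.from_euler("z",yaw).as_matrix()@np.diag([1,-1,-1.])
print("t",s["time"],"p",s["ee_pos"].round(4),"units now-axes",(R.T@(T-s["ee_pos"])/.03).round(2),"units goal-axes",(G.T@(T-s["ee_pos"])/.03).round(2),"rot units",(np.degrees(Ro.from_matrix(R.T@G).as_rotvec())/6).round(2),"F",s["ft_force"].round(1),"w",round(s["width"],4),s["grip_force"])
E
python3 go.py .481 -.111 .12 4.2
```

```text
[ 10   8  36  37 892] ((0.48460811376571655, -0.10746164619922638), (0.08872883021831512, 0.08676550537347794), 43.79569625854492) ((0.4845980703830719, -0.10767819732427597), 0.04532074183225632)
t 0.1 p [ 0.2472 -0.5737  0.2328] units now-axes [ 13.26 -11.08   3.77] units goal-axes [  8.9  -14.81   3.76] rot units [-0.01  0.    3.18] F [-1.8  0.5  0.2] w 0.0871 0.0
```

```bash
python3 -m crank '[{"az":0.8,"claw":-1},{"az":0.8,"claw":-1},{"az":0.8,"claw":-1},{"az":0.78,"claw":-1},{"dx":0.5,"dy":-0.8,"claw":-1},{"dx":0.5,"dy":-0.8,"claw":-1},{"dx":0.5,"dy":-0.8,"claw":-1},{"dx":0.5,"dy":-0.8,"claw":-1}]' 20
python3 -m crank '[{"dx":0.5,"dy":-0.8,"claw":-1},{"dx":0.5,"dy":-0.8,"claw":-1},{"dx":0.5,"dy":-0.8,"claw":-1},{"dx":0.5,"dy":-0.8,"claw":-1},{"dx":0.5,"dy":-0.8,"claw":-1},{"dx":0.5,"dy":-0.8,"claw":-1},{"dx":0.5,"dy":-0.8,"claw":-1},{"dx":0.5,"dy":-0.8,"claw":-1}]'
python3 go.py .484 -.1075 .12 4.2
```

```text
t 0.1 p [ 0.2472 -0.5737  0.2328] units now-axes [ 13.4  -11.14   3.78] units goal-axes [  9.01 -14.92   3.76] rot units [-0.01  0.    3.18] F [-1.8  0.5  0.2] w 0.0871 0.0invalid input at $[0]: expected keys claw, dx, dy, dz, ax, ay, az
invalid input at $[0]: expected keys claw, dx, dy, dz, ax, ay, az
```

```bash
python3 -m crank '[{"claw":-1,"dx":0,"dy":0,"dz":0,"ax":0,"ay":0,"az":0.8},{"claw":-1,"dx":0,"dy":0,"dz":0,"ax":0,"ay":0,"az":0.8},{"claw":-1,"dx":0,"dy":0,"dz":0,"ax":0,"ay":0,"az":0.8},{"claw":-1,"dx":0,"dy":0,"dz":0,"ax":0,"ay":0,"az":0.78},{"claw":-1,"dx":0.5,"dy":-0.8,"dz":0,"ax":0,"ay":0,"az":0},{"claw":-1,"dx":0.5,"dy":-0.8,"dz":0,"ax":0,"ay":0,"az":0},{"claw":-1,"dx":0.5,"dy":-0.8,"dz":0,"ax":0,"ay":0,"az":0},{"claw":-1,"dx":0.5,"dy":-0.8,"dz":0,"ax":0,"ay":0,"az":0}]' 20
python3 -m crank '[{"claw":-1,"dx":0.5,"dy":-0.8,"dz":0,"ax":0,"ay":0,"az":0},{"claw":-1,"dx":0.5,"dy":-0.8,"dz":0,"ax":0,"ay":0,"az":0},{"claw":-1,"dx":0.5,"dy":-0.8,"dz":0,"ax":0,"ay":0,"az":0},{"claw":-1,"dx":0.5,"dy":-0.8,"dz":0,"ax":0,"ay":0,"az":0},{"claw":-1,"dx":0.5,"dy":-0.8,"dz":0,"ax":0,"ay":0,"az":0},{"claw":-1,"dx":0.5,"dy":-0.8,"dz":0,"ax":0,"ay":0,"az":0},{"claw":-1,"dx":0.5,"dy":-0.8,"dz":0,"ax":0,"ay":0,"az":0},{"claw":-1,"dx":0.5,"dy":-0.8,"dz":0,"ax":0,"ay":0,"az":0}]'
python3 go.py .484 -.1075 .12 4.2
```

```text
time: 0.77
ee_pos: [0.3003, -0.4725, 0.2331]
eef_rot: [0.999, 0.037, -0.0, -0.0]
ft_force: [1.3, -0.2, 0.2]
width: 0.0866
grip_force: 0.0
time: 1.43
ee_pos: [0.4058, -0.2721, 0.2333]
eef_rot: [0.999, 0.037, -0.0, -0.0]
ft_force: [0.6, -0.8, -0.0]
width: 0.0871
grip_force: 0.0
t 1.4333 p [ 0.4058 -0.2721  0.2333] units now-axes [ 3.   -5.28  3.78] units goal-axes [ 3.   -5.28  3.78] rot units [-0.  0.  0.] F [ 0.6 -0.8 -0. ] w 0.0871 0.0
```

```bash
python3 -m crank '[{"claw":-1,"dx":0.5,"dy":-0.8,"dz":0,"ax":0,"ay":0,"az":0},{"claw":-1,"dx":0.5,"dy":-0.9,"dz":0,"ax":0,"ay":0,"az":0},{"claw":-1,"dx":0.5,"dy":-0.9,"dz":0.3,"ax":0,"ay":0,"az":0},{"claw":-1,"dx":0.5,"dy":-0.9,"dz":0.5,"ax":0,"ay":0,"az":0},{"claw":-1,"dx":0.5,"dy":-0.9,"dz":0.5,"ax":0,"ay":0,"az":0},{"claw":-1,"dx":0.5,"dy":-0.9,"dz":0.6,"ax":0,"ay":0,"az":0},{"claw":-1,"dx":0,"dy":0,"dz":0.9,"ax":0,"ay":0,"az":0},{"claw":-1,"dx":0,"dy":0,"dz":0.9,"ax":0,"ay":0,"az":0}]'
python3 go.py .484 -.1075 .04 4.2
python3 - <<'E'
from h import *
a=r.camera("top")["color"][150:290,260:420];b=r.camera("side")["color"][120:260,220:360]
im=np.hstack([cv2.resize(a,None,fx=2.5,fy=2.5),cv2.resize(b,None,fx=2.5,fy=2.5)])
cv2.imwrite("pics/near.png",im[:,:,::-1])
E
```

```text
time: 2.1
ee_pos: [0.4844, -0.1061, 0.1218]
eef_rot: [0.999, 0.039, 0.001, -0.0]
ft_force: [0.1, -1.1, -0.5]
width: 0.0872
grip_force: 0.0
t 2.1 p [ 0.4844 -0.1061  0.1218] units now-axes [-0.02  0.04  2.73] units goal-axes [-0.02  0.04  2.73] rot units [-0.   -0.01  0.04] F [ 0.1 -1.1 -0.5] w 0.0872 0.0
```

View pics/near.png

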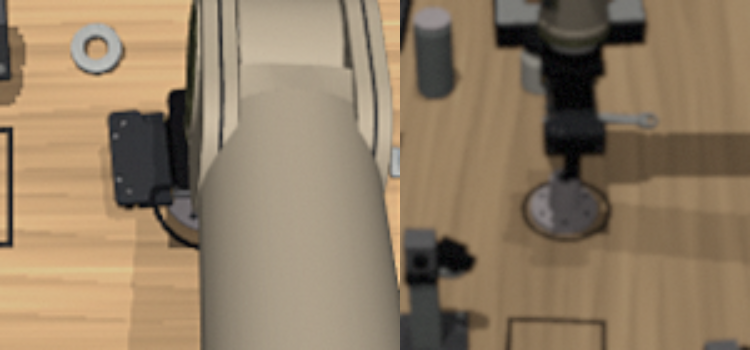

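The pictures show the gripper above the hub, with the fingers in line with the boss (crop side ~ (568,190)). I'll descend and close gently.

```bash
python3 -m crank '[{"claw":-1,"dx":0,"dy":0,"dz":0.8,"ax":0,"ay":0,"az":0},{"claw":-1,"dx":0,"dy":0,"dz":0.8,"ax":0,"ay":0,"az":0},{"claw":-1,"dx":0,"dy":0,"dz":0.6,"ax":0,"ay":0,"az":0},{"claw":-1,"dx":0,"dy":0,"dz":0.4,"ax":0,"ay":0,"az":0},{"claw":-1,"dx":0,"dy":0,"dz":0,"ax":0,"ay":0,"az":0}]'
python3 -m crank '[{"claw":1,"dx":0,"dy":0,"dz":0,"ax":0,"ay":0,"az":0},{"claw":1,"dx":0,"dy":0,"dz":0,"ax":0,"ay":0,"az":0},{"claw":1,"dx":0,"dy":0,"dz":0,"ax":0,"ay":0,"az":0},{"claw":1,"dx":0,"dy":0,"dz":0,"ax":0,"ay":0,"az":0},{"claw":1,"dx":0,"dy":0,"dz":0,"ax":0,"ay":0,"az":0},{"claw":1,"dx":0,"dy":0,"dz":0,"ax":0,"ay":0,"az":0}]' 8
python3 go.py .487 .147 .042 4.2
```

```text
time: 2.62
ee_pos: [0.4826, -0.1086, 0.0435]
eef_rot: [0.999, 0.037, -0.001, -0.0]
ft_force: [-0.4, -0.4, 0.5]
width: 0.0867
grip_force: 0.0
time: 3.12
ee_pos: [0.4839, -0.1084, 0.045]
eef_rot: [0.999, 0.037, 0.0, 0.0]
ft_force: [-0.3, 0.6, 0.7]
width: 0.0551
grip_force: 0.0
t 3.1167 p [ 0.4839 -0.1084  0.045 ] units now-axes [ 0.73 -8.48  0.1 ] units goal-axes [ 0.73 -8.48  0.1 ] rot units [ 0.   -0.01  0.  ] F [-0.3  0.6  0.7] w 0.0551 0.0
```

```bash
python3 -m crank '[{"claw":1,"dx":0,"dy":0,"dz":0,"ax":0,"ay":0,"az":0},{"claw":1,"dx":0,"dy":0,"dz":0,"ax":0,"ay":0,"az":0},{"claw":1,"dx":0,"dy":0,"dz":0,"ax":0,"ay":0,"az":0},{"claw":1,"dx":0,"dy":0,"dz":0,"ax":0,"ay":0,"az":0},{"claw":1,"dx":0,"dy":0,"dz":0,"ax":0,"ay":0,"az":0}]' 8
python3 go.py .487 .147 .042 4.2
```

```text
time: 3.53
ee_pos: [0.4836, -0.1082, 0.0446]
eef_rot: [0.999, 0.037, -0.0, -0.0]
ft_force: [-0.3, 0.3, 1.9]
width: 0.0418
grip_force: 8.0
t 3.5333 p [ 0.4836 -0.1082  0.0446] units now-axes [ 0.74 -8.48  0.09] units goal-axes [ 0.73 -8.48  0.09] rot units [-0.    0.    0.01] F [-0.3  0.3  1.9] w 0.0418 8.041258692392148
```

```bash
python3 -m crank '[{"claw":1,"dx":0.02,"dy":-0.2,"dz":0,"ax":0,"ay":0,"az":0},{"claw":1,"dx":0.04,"dy":-0.4,"dz":0,"ax":0,"ay":0,"az":0},{"claw":1,"dx":0.04,"dy":-0.4,"dz":0,"ax":0,"ay":0,"az":0},{"claw":1,"dx":0.04,"dy":-0.4,"dz":0,"ax":0,"ay":0,"az":0},{"claw":1,"dx":0.04,"dy":-0.4,"dz":0,"ax":0,"ay":0,"az":0},{"claw":1,"dx":0.04,"dy":-0.4,"dz":0,"ax":0,"ay":0,"az":0},{"claw":1,"dx":0.04,"dy":-0.4,"dz":0,"ax":0,"ay":0,"az":0},{"claw":1,"dx":0.04,"dy":-0.4,"dz":0,"ax":0,"ay":0,"az":0}]' 8
python3 go.py .487 .147 .0445 4.2
```

```text
time: 4.2
ee_pos: [0.486, -0.018, 0.0446]
eef_rot: [0.999, 0.037, 0.0, 0.001]
ft_force: [-0.4, -4.9, 0.7]
width: 0.0418
grip_force: 8.0
t 4.2 p [ 0.486  -0.018   0.0446] units now-axes [ 0.44 -5.48 -0.  ] units goal-axes [ 0.44 -5.48  0.  ] rot units [ 0.01 -0.   -0.  ] F [-0.4 -4.9  0.7] w 0.0418 8.023070009030562
```

Sliding cleanly (friction 4.9 N, no height change).

```bash
python3 -m crank '[{"claw":1,"dx":0.03,"dy":-0.4,"dz":0,"ax":0,"ay":0,"az":0},{"claw":1,"dx":0.03,"dy":-0.4,"dz":0,"ax":0,"ay":0,"az":0},{"claw":1,"dx":0.03,"dy":-0.4,"dz":0,"ax":0,"ay":0,"az":0},{"claw":1,"dx":0.03,"dy":-0.4,"dz":0,"ax":0,"ay":0,"az":0},{"claw":1,"dx":0.03,"dy":-0.4,"dz":0,"ax":0,"ay":0,"az":0},{"claw":1,"dx":0.03,"dy":-0.4,"dz":0,"ax":0,"ay":0,"az":0},{"claw":1,"dx":0.03,"dy":-0.4,"dz":0,"ax":0,"ay":0,"az":0},{"claw":1,"dx":0.03,"dy":-0.4,"dz":0,"ax":0,"ay":0,"az":0}]' 8
python3 -m crank '[{"claw":1,"dx":0.03,"dy":-0.4,"dz":0,"ax":0,"ay":0,"az":0},{"claw":1,"dx":0.03,"dy":-0.4,"dz":0,"ax":0,"ay":0,"az":0},{"claw":1,"dx":0.03,"dy":-0.4,"dz":0,"ax":0,"ay":0,"az":0},{"claw":1,"dx":0.03,"dy":-0.4,"dz":0,"ax":0,"ay":0,"az":0},{"claw":1,"dx":0.03,"dy":-0.4,"dz":0,"ax":0,"ay":0,"az":0},{"claw":1,"dx":0.02,"dy":-0.2,"dz":0,"ax":0,"ay":0,"az":0},{"claw":1,"dx":0,"dy":0,"dz":0,"ax":0,"ay":0,"az":0}]' 8
python3 go.py .487 .147 .0445 4.2
```

```text
time: 4.87
ee_pos: [0.4861, 0.0781, 0.0446]
eef_rot: [0.999, 0.036, 0.0, 0.001]
ft_force: [0.1, -4.4, 2.6]
width: 0.0416
grip_force: 8.0
time: 5.45
ee_pos: [0.4861, 0.1463, 0.0446]
eef_rot: [0.999, 0.038, 0.0, -0.0]
ft_force: [-0.1, 3.4, 1.9]
width: 0.042
grip_force: 8.0
t 5.45 p [0.4861 0.1463 0.0446] units now-axes [ 0.03 -0.02  0.  ] units goal-axes [ 0.03 -0.02  0.  ] rot units [-0.01 -0.    0.02] F [-0.1  3.4  1.9] w 0.042 8.024178690484405
```

```bash
python3 -m crank '[{"claw":-1,"dx":0,"dy":0,"dz":0,"ax":0,"ay":0,"az":0},{"claw":-1,"dx":0,"dy":0,"dz":0,"ax":0,"ay":0,"az":0},{"claw":-1,"dx":0,"dy":0,"dz":0,"ax":0,"ay":0,"az":0},{"claw":-1,"dx":0,"dy":0,"dz":0,"ax":0,"ay":0,"az":0},{"claw":-1,"dx":0,"dy":0,"dz":0,"ax":0,"ay":0,"az":0},{"claw":-1,"dx":0,"dy":0,"dz":0,"ax":0,"ay":0,"az":0},{"claw":-1,"dx":0,"dy":0,"dz":0,"ax":0,"ay":0,"az":0},{"claw":-1,"dx":0,"dy":0,"dz":0,"ax":0,"ay":0,"az":0}]'
python3 -m crank '[{"claw":-1,"dx":0,"dy":0,"dz":-0.5,"ax":0,"ay":0,"az":0},{"claw":-1,"dx":0,"dy":0,"dz":-1,"ax":0,"ay":0,"az":0},{"claw":-1,"dx":0,"dy":0,"dz":-1,"ax":0,"ay":0,"az":0},{"claw":-1,"dx":0,"dy":0,"dz":-1,"ax":0,"ay":0,"az":0},{"claw":-1,"dx":0,"dy":0,"dz":-1,"ax":0,"ay":0,"az":0},{"claw":-1,"dx":0,"dy":0,"dz":-1,"ax":0,"ay":0,"az":0},{"claw":-1,"dx":0,"dy":0,"dz":-1,"ax":0,"ay":0,"az":0},{"claw":-1,"dx":0,"dy":0,"dz":-0.5,"ax":0,"ay":0,"az":0}]'
python3 go.py .641 .134 .158 4.2
python3 - <<'E'
from h import *
a=r.camera("top")["color"][120:270,190:310];c=r.camera("side");b=c["color"][195:295,190:320]
print("square centre px",w2pix(c,[[.487,.147,0],[.487,.147,.062]]))
im=np.zeros((525,800,3),np.uint8);im[:525,:420]=cv2.resize(a,(420,525));im[:292,420:]=cv2.resize(b,(380,292))
cv2.imwrite("pics/after.png",im[:,:,::-1])
E
```

```text
time: 6.12
ee_pos: [0.4863, 0.1445, 0.0446]
eef_rot: [0.999, 0.037, 0.0, 0.0]
ft_force: [0.5, 0.3, -0.2]
width: 0.0839
grip_force: 0.0
time: 6.78
ee_pos: [0.4871, 0.1451, 0.2583]
eef_rot: [0.999, 0.037, 0.002, -0.0]
ft_force: [0.4, 0.2, -0.1]
width: 0.0873
grip_force: 0.0
t 6.7833 p [0.4871 0.1451 0.2583] units now-axes [5.07 0.75 3.37] units goal-axes [5.09 0.74 3.34] rot units [-0.   -0.04  0.01] F [ 0.4  0.2 -0.1] w 0.0873 0.0
square centre px [[282.02269159 262.13025717]
 [282.46948295 248.59154313]]
```

View pics/after.png

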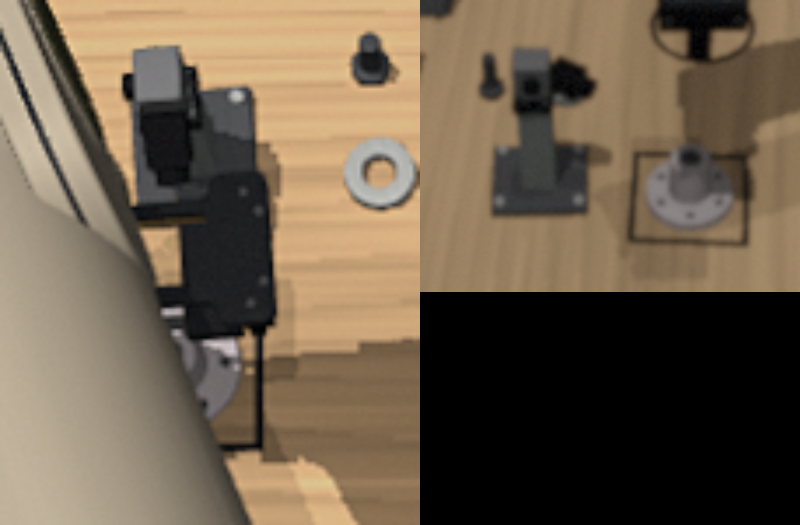

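The hub is centred in the square in the side view (flange ~(689,192) against outline centre ~(690,198); the height parallax accounts for the difference). The mast is still down, with its button facing +y. Next I move over the head.

```bash
python3 -m crank '[{"claw":-1,"dx":0.6,"dy":0.1,"dz":0,"ax":0,"ay":0,"az":0},{"claw":-1,"dx":0.8,"dy":0.1,"dz":0,"ax":0,"ay":0,"az":0},{"claw":-1,"dx":0.8,"dy":0.1,"dz":0,"ax":0,"ay":0,"az":0},{"claw":-1,"dx":0.8,"dy":0.1,"dz":0,"ax":0,"ay":0,"az":0},{"claw":-1,"dx":0.8,"dy":0.1,"dz":0,"ax":0,"ay":0,"az":0},{"claw":-1,"dx":0.8,"dy":0.1,"dz":0,"ax":0,"ay":0,"az":0},{"claw":-1,"dx":0.5,"dy":0.1,"dz":0,"ax":0,"ay":0,"az":0},{"claw":-1,"dx":0,"dy":0,"dz":0,"ax":0,"ay":0,"az":0}]'
python3 go.py .641 .134 .158 4.2
python3 - <<'E'
from h import *
c=r.camera("side");b=c["color"][165:285,180:340]
cv2.imwrite("pics/over.png",cv2.resize(b,(800,600))[:,:,::-1])
E
```

```text
time: 7.55
ee_pos: [0.6422, 0.1337, 0.2517]
eef_rot: [0.999, 0.036, -0.001, 0.0]
ft_force: [-0.2, 0.4, -0.9]
width: 0.0872
grip_force: 0.0
t 7.55 p [0.6422 0.1337 0.2517] units now-axes [-0.03 -0.01  3.12] units goal-axes [-0.04 -0.01  3.12] rot units [ 0.    0.02 -0.01] F [-0.2  0.4 -0.9] w 0.0872 0.0
```

View pics/over.png

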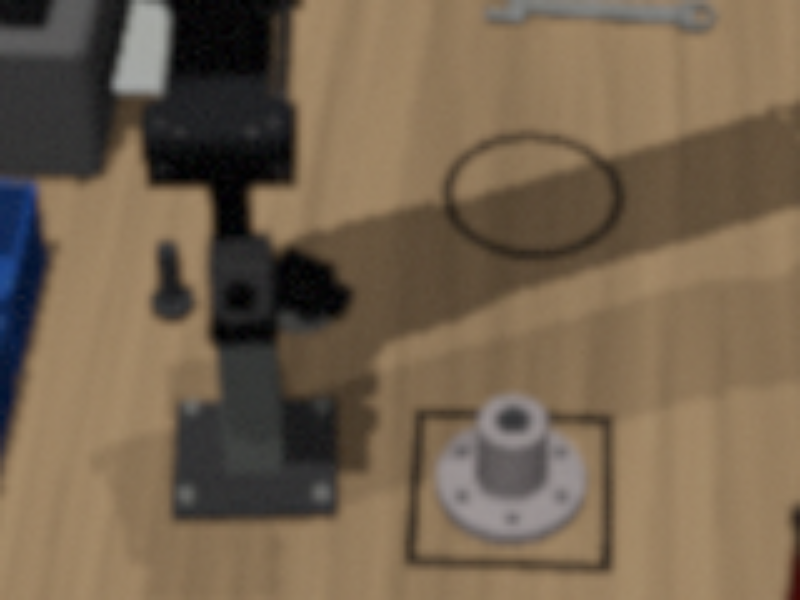

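The hub sits inside all four lines, with its flange at ~(512,480). The finger at (232,210) is in line with the button at (240,295), so I descend.

```bash
python3 -m crank '[{"claw":-1,"dx":-0.03,"dy":0,"dz":0.6,"ax":0,"ay":0,"az":0},{"claw":-1,"dx":0,"dy":0,"dz":0.6,"ax":0,"ay":0,"az":0},{"claw":-1,"dx":0,"dy":0,"dz":0.6,"ax":0,"ay":0,"az":0},{"claw":-1,"dx":0,"dy":0,"dz":0.6,"ax":0,"ay":0,"az":0},{"claw":-1,"dx":0,"dy":0,"dz":0.4,"ax":0,"ay":0,"az":0},{"claw":-1,"dx":0,"dy":0,"dz":0.2,"ax":0,"ay":0,"az":0},{"claw":-1,"dx":0,"dy":0,"dz":0,"ax":0,"ay":0,"az":0}]'
python3 go.py .641 .134 .158 4.2
python3 - <<'E'
from h import *
c=r.camera("side");b=c["color"][185:255,190:280]
cv2.imwrite("pics/atHead.png",cv2.resize(b,(720,560))[:,:,::-1])
E
```

```text
time: 8.18
ee_pos: [0.6385, 0.1347, 0.1631]
eef_rot: [0.999, 0.037, -0.001, 0.0]
ft_force: [-0.7, 0.8, 0.7]
width: 0.087
grip_force: 0.0
t 8.1833 p [0.6385 0.1347 0.1631] units now-axes [0.08 0.03 0.17] units goal-axes [0.08 0.03 0.17] rot units [0.   0.02 0.01] F [-0.7  0.8  0.7] w 0.087 0.0
```

View pics/atHead.png

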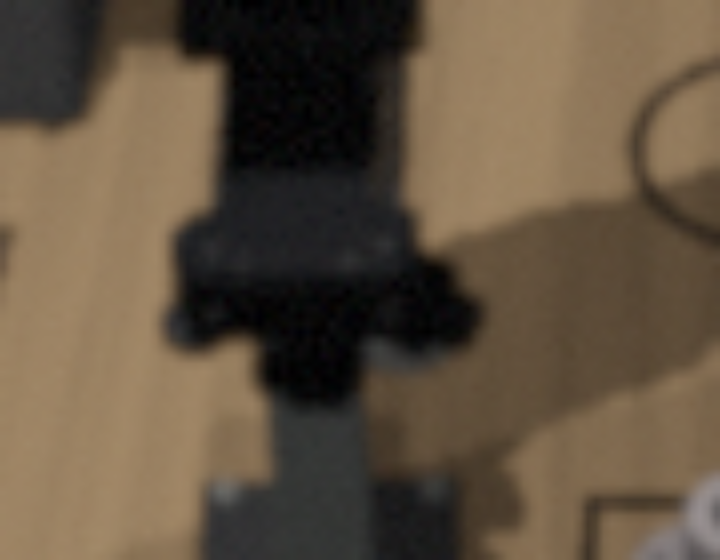

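The finger stands in front of the button with no contact. A small correction, then close.

```bash
python3 -m crank '[{"claw":-1,"dx":0.06,"dy":0.02,"dz":0.13,"ax":0,"ay":0,"az":0},{"claw":1,"dx":0,"dy":0,"dz":0,"ax":0,"ay":0,"az":0},{"claw":1,"dx":0,"dy":0,"dz":0,"ax":0,"ay":0,"az":0},{"claw":1,"dx":0,"dy":0,"dz":0,"ax":0,"ay":0,"az":0},{"claw":1,"dx":0,"dy":0,"dz":0,"ax":0,"ay":0,"az":0},{"claw":1,"dx":0,"dy":0,"dz":0,"ax":0,"ay":0,"az":0},{"claw":1,"dx":0,"dy":0,"dz":0,"ax":0,"ay":0,"az":0},{"claw":1,"dx":0,"dy":0,"dz":0,"ax":0,"ay":0,"az":0}]' 35
python3 -m crank '[{"claw":1,"dx":0,"dy":0,"dz":0,"ax":0,"ay":0,"az":0},{"claw":1,"dx":0,"dy":0,"dz":0,"ax":0,"ay":0,"az":0},{"claw":1,"dx":0,"dy":0,"dz":0,"ax":0,"ay":0,"az":0},{"claw":1,"dx":0,"dy":0,"dz":0,"ax":0,"ay":0,"az":0},{"claw":1,"dx":0,"dy":0,"dz":0,"ax":0,"ay":0,"az":0},{"claw":1,"dx":0,"dy":0,"dz":0,"ax":0,"ay":0,"az":0},{"claw":1,"dx":0,"dy":0,"dz":0,"ax":0,"ay":0,"az":0}]' 35
python3 go.py .641 .134 .258 4.2
```

```text
time: 8.9
ee_pos: [0.6414, 0.1347, 0.1608]
eef_rot: [0.999, 0.037, 0.0, -0.0]
ft_force: [-0.3, 2.3, -0.6]
width: 0.0483
grip_force: 1.4
time: 9.48
ee_pos: [0.6412, 0.1375, 0.1607]
eef_rot: [0.999, 0.038, 0.0, -0.002]
ft_force: [2.8, 8.5, -2.7]
width: 0.0326
grip_force: 35.0
t 9.4833 p [0.6412 0.1375 0.1607] units now-axes [-0.01  0.11 -3.24] units goal-axes [-0.02  0.12 -3.24] rot units [-0.03 -0.01  0.03] F [ 2.8  8.5 -2.7] w 0.0326 34.98809273354709
```

Button fully pressed (width 32.6 mm). Relieve the side force and pull up.

```bash
python3 -m crank '[{"claw":1,"dx":0,"dy":-0.09,"dz":0,"ax":0,"ay":0,"az":0},{"claw":1,"dx":0,"dy":0,"dz":-0.15,"ax":0,"ay":0,"az":0},{"claw":1,"dx":0,"dy":0,"dz":-0.3,"ax":0,"ay":0,"az":0},{"claw":1,"dx":0,"dy":0,"dz":-0.3,"ax":0,"ay":0,"az":0},{"claw":1,"dx":0,"dy":0,"dz":-0.3,"ax":0,"ay":0,"az":0},{"claw":1,"dx":0,"dy":0,"dz":-0.3,"ax":0,"ay":0,"az":0}]' 35
python3 go.py .641 .137 .2607 4.2
```

```text
time: 9.98
ee_pos: [0.6412, 0.1376, 0.2011]
eef_rot: [0.999, 0.037, -0.0, -0.0]
ft_force: [4.7, 3.5, -4.3]
width: 0.0321
grip_force: 35.0
t 9.9833 p [0.6412 0.1376 0.2011] units now-axes [-0.01  0.02 -1.99] units goal-axes [-0.01  0.02 -1.99] rot units [-0.01  0.    0.01] F [ 4.7  3.5 -4.3] w 0.0321 35.005036335574005
```

Moving freely (4.3 N). On to the second stop.

```bash
python3 -m crank '[{"claw":1,"dx":0,"dy":0,"dz":-0.3,"ax":0,"ay":0,"az":0},{"claw":1,"dx":0,"dy":0,"dz":-0.3,"ax":0,"ay":0,"az":0},{"claw":1,"dx":0,"dy":0,"dz":-0.3,"ax":0,"ay":0,"az":0},{"claw":1,"dx":0,"dy":0,"dz":-0.3,"ax":0,"ay":0,"az":0},{"claw":1,"dx":0,"dy":0,"dz":-0.3,"ax":0,"ay":0,"az":0},{"claw":1,"dx":0,"dy":0,"dz":-0.2,"ax":0,"ay":0,"az":0},{"claw":1,"dx":0,"dy":0,"dz":-0.15,"ax":0,"ay":0,"az":0},{"claw":1,"dx":0,"dy":0,"dz":0,"ax":0,"ay":0,"az":0}]' 35
python3 go.py .641 .137 .2607 4.2
```

```text
time: 10.65
ee_pos: [0.6412, 0.1376, 0.2573]
eef_rot: [0.999, 0.037, 0.0, -0.0]
ft_force: [1.6, 4.2, -3.6]
width: 0.0326
grip_force: 35.0
t 10.65 p [0.6412 0.1376 0.2573] units now-axes [-0.01  0.02 -0.11] units goal-axes [-0.01  0.02 -0.11] rot units [-0.01 -0.01  0.01] F [ 1.6  4.2 -3.6] w 0.0326 35.000426866565704
```

```bash
python3 -m crank '[{"claw":1,"dx":0,"dy":0,"dz":-0.07,"ax":0,"ay":0,"az":0},{"claw":1,"dx":0,"dy":0,"dz":-0.07,"ax":0,"ay":0,"az":0},{"claw":1,"dx":0,"dy":0,"dz":-0.03,"ax":0,"ay":0,"az":0},{"claw":1,"dx":0,"dy":0,"dz":0,"ax":0,"ay":0,"az":0},{"claw":1,"dx":0,"dy":0,"dz":0,"ax":0,"ay":0,"az":0},{"claw":1,"dx":0,"dy":0,"dz":0,"ax":0,"ay":0,"az":0}]' 35
python3 - <<'E'
from h import *
c=r.camera("side");b=c["color"][165:285,180:340]
cv2.imwrite("pics/up.png",cv2.resize(b,(800,600))[:,:,::-1])
# head underside should be at z .244 : expected pixel in the crop (x5)
print((w2pix(c,[[.641,.134,.244],[.641,.134,.14]])-[180,165])*5)
E
```

```text
time: 11.15
ee_pos: [0.6412, 0.1376, 0.2607]
eef_rot: [0.999, 0.037, -0.0, -0.0]
ft_force: [4.0, 5.6, -6.7]
width: 0.0322
grip_force: 35.0
[[235.61904188 165.63542614]
 [245.85302405 299.25311428]]
```

View pics/up.png

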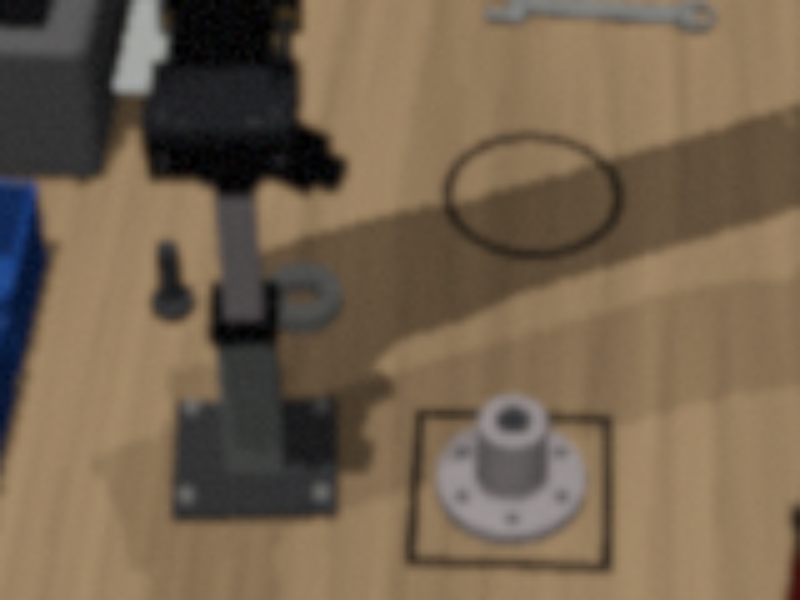

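The head is up with the inner tube showing from (235,190) to (245,310), and the hub hasn't moved. One small extra push to confirm the stop.

```bash
python3 -m crank '[{"claw":1,"dx":0,"dy":0,"dz":-0.05,"ax":0,"ay":0,"az":0},{"claw":1,"dx":0,"dy":0,"dz":-0.05,"ax":0,"ay":0,"az":0},{"claw":1,"dx":0,"dy":0,"dz":0,"ax":0,"ay":0,"az":0},{"claw":1,"dx":0,"dy":0,"dz":0,"ax":0,"ay":0,"az":0},{"claw":1,"dx":0,"dy":0,"dz":0,"ax":0,"ay":0,"az":0}]' 35
```

```text
time: 11.62
ee_pos: [0.6411, 0.1376, 0.261]
eef_rot: [0.999, 0.037, -0.001, -0.0]
ft_force: [11.3, 7.6, -22.2]
width: 0.0324
grip_force: 35.0
```

```bash
python3 -c "
from bench import r
print(r.close_job())"
```

```text
the job is handed in; nothing more can be done
None
```

The hub was slid into the square mark and let go, and the head is held, button pressed, against the second stop about 100 mm up; the job is handed in, but the hand-in returned no verdict.

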